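# Reset a rack divider with its squeeze lever and push the biscuit box home

### The job

The biscuit box does not fit its bay on the worktop rack. Squeeze the red release lever against the grey post on the divider and, keeping it squeezed, slide the divider until its red pointer stands at the green tab, then let go so that it locks in the notch there. Then push the biscuit box along the worktop, without lifting or tipping it, into the bay between the divider and the rack's end wall until its long side lies flush against the back rail, and leave the jar, the wine glass and the onion undisturbed.

Things in the scene. Friction and masses are not known exactly. Their poses are not given: they have to be found in the camera images.
- rack: Fixed worktop rack. Origin at worktop level under the middle of its aluminium back rail; y runs along the rail (360 mm long, 30 deep, 64 high), x points away from the bays. Boxes stand on the worktop against the rail's front face at x = -15 mm, which has open-topped notches every 24 mm along y. A white ledge behind the rail (top 62 mm high) carries coloured tabs.
- end_wall (a point): Front tip of the inner (+y) face of the rack's fixed brown wooden end wall, which closes the bay on the rack's -y side; 30 mm above the worktop. The wall runs from here back to the rail, 74 mm high, 6 mm thick. Axes parallel to the rack's.
- plate_tip (a point): Front tip of the divider's brown wooden plate, mid-thickness, 30 mm above the worktop. The plate (6 mm thick, 74 mm high) runs from here back to the rail and bounds the bay on its other side; a grey saddle 40 mm wide in y carries it on the rail, 66 mm up. Axes parallel to the rack's.
- divider (a joint): Position of the divider along the rail in m, 0 at the start, growing towards the rack's +y; range -0.026 to 0.145. About 2 N slides it while the lever is squeezed; locked in a notch it cannot slide but has 2 mm of play either way.
- divider_grip (a point): Where to pinch from above, along the rack's x, 107 mm above the worktop: midway between the outer faces of post and squeezed lever. Grey post behind: fixed, upright, 36 mm wide in y, outer face 22 mm behind this point. Post and lever offer flat sides from 86 to 126 mm above the worktop; the saddle and pivot ears lie below. Plate and red pointer share this point's y. Axes parallel to the rack's.
- lever_top (a point): Middle of the top edge of the red lever's outer (front) face. The lever is 30 mm wide in y. Let go, it leans to the front and this point is about 33 mm in front of divider_grip; fully squeezed it stands upright with its outer face 18 mm in front of it (40 mm over lever and post).
- lever (a joint): Angle of the red release lever in rad: 0 let go (sprung), 0.34 fully squeezed against its stop; 4 to 8 N on its upper part squeeze it. Its steel pawl is out of the notch above about 0.25; let go, it drops in if the divider is within about 5 mm of a notch and reads 0 again. It stays above 0.2 if it rests between two notches.
- tab_green: Green tab, 22 x 14 x 5 mm, fixed on the ledge behind the rail, centred on one of three neighbouring notches (it changes places with the blue and yellow tabs); origin under its middle, axes parallel to the rack's. The divider is in the right notch when divider_grip has the same y in the rack's frame.
- tab_blue: Blue tab of the same size, marks another notch; not used.
- tab_yellow: Yellow tab of the same size, marks another notch; not used.
- biscuit_mid (a point): Centre of the loose cream-coloured biscuit box, 30 mm above the worktop when it stands. Its body is 78 mm along this x, 120 mm along y, 59 mm high, about 0.2 kg; it stands in front of the bay, x roughly along the rack's x. Home, its long side lies against the rail: this point is at x = -54 mm in the rack's frame.
- pickle_jar: Jar with a tan lid, 66 mm across, 108 mm high, standing on the other side of the divider near the rack's +y end; origin at its underside. Leave alone.
- wine_glass: Stemmed glass, 61 mm across, 138 mm high, on the right; origin at its underside. Leave alone.
- onion: Red onion, about 82 mm, on the left; origin at its underside. Leave alone.
- biscuit_box: The same biscuit box, origin at the centre of its underside.
There are look-alikes about, which are no part of the job. Leave any pink or turquoise look-alike of the biscuit_box alone.

How it is judged:
On the way, in this order (a step that is already met when the one before it is completed fails the run):
1. the divider stands at the green tab with its lever let go and locked (y of divider_grip in the frame of tab_green between -0.006 and 0.006 m and value of joint lever below 0.08 rad and velocity of joint divider between -0.01 and 0.01 m/s), for 0.3 s.
2. the biscuit box is home in the bay (x of biscuit_mid in the frame of rack above -0.062 m and y of biscuit_mid in the frame of rack above -0.112 m and y of biscuit_mid in the frame of divider_grip below -0.056 m and angle between the x axis of biscuit_mid and the x axis of rack, either way round below 0.1 rad and height (world z) of biscuit_mid below 0.036 m and angle between biscuit_mid's own z axis and vertical below 0.08 rad), for 0.2 s.
At the end, for the whole second after the job is handed in: The divider is within 6 mm of the green tab's notch with the lever let go (below 0.08 rad); the biscuit box stands upright in the bay between end wall and divider, its back within 8 mm of the rail and parallel to it within 0.1 rad, at rest (all of step 2 and y of divider_grip in the frame of tab_green between -0.006 and 0.006 m and value of joint lever below 0.08 rad and linear speed of biscuit_box below 0.01 m/s); the robot touches nothing.
It fails at once if the biscuit box is lifted or tipped (height (world z) of biscuit_mid above 0.05 m or angle between biscuit_mid's own z axis and vertical above 0.35 rad).
It fails at once if the jar, the wine glass or the onion is moved more than 30 mm (distance of any of pickle_jar, wine_glass, onion from where it was at the start of the episode above 0.03 m).
It also fails if it takes over 51 s, if anything falls off the work surface, if the arm or the gripper's body presses on something with over 40 N, if the wrist force passes 120 N, or if a joint passes its speed limit or range.

### The arm

A 6-joint arm with a two-finger parallel gripper is mounted at the origin on a cart in front of the work surface, level with it; the furniture and walls round the work are solid. World frame = base frame: x ahead of the robot, y to its left, z up, the work surface at z = 0. Lengths are in m, angles in rad, forces in N, time in s.
With the tool pointing down it reaches from about 0.25 to 0.775 m from the base axis. Payload 8.9 kg.
Tool frame: the origin (TCP) lies at the very end of the fingers, on their centre line; the grasp point (between the pads) lies 19 mm behind it; z points along the fingers, y is the line along which they close (so a half turn about z gives the same grasp; the last joint's range is limited). The gripper opens to 85 mm and grips with 20 to 120 N. Pads are 22 mm wide; open, the fingers measure 114 mm over their backs; the gripper's body (76 mm by 85 mm) begins 54 mm behind the grasp point. The pads swing forward as they close: fully open they stand 13 mm farther back than shut.
Start: joints at [-1.343, 0.291, -0.153, 1.127, 0, 1.431], TCP at [0.188, -0.49, 0.231] pointing down, gripper open.
Joint ranges: [-2.52, 2.52], [-0.91, 1.74], [-1.3, 1.37], [-1.96, 2.02], [-1.52, 1.47], [-3.14, 3.14]. Speed limits (rad/s): [2.22, 2.22, 2.79, 3.14, 3.14, 3.14].

### API

Orientations are given as a unit quaternion [x, y, z, w].
In Python, from plant import status, vision, ticket gives the robot as it stands.
- The arm moves only by the shell command python3 -m creep 'ROWS' [FORCE]. ROWS is JSON, a list of rows, each a list of 7 numbers: the shift along the tool's x, y, z scaled (see below), then the turn, a rotation vector about the tool's x, y, z scaled (see below), then the gripper's target within -1 to 1 (shut at 1, half-way at 0, fully open at -1). In form: [[dx, dy, dz, wx, wy, wz, grip], ...]. A call has exactly 8 rows; each row is the pose to reach, as a shift and turn from the pose commanded when the call began, along the tool's axes at that moment, turning the shorter way round; what a row does not reach only later rows make up. The controller multiplies each number of a shift by 300 mm and each number of a turn by 180 degrees. A row lasts 1/10 s, in which the tool goes at most 50 mm and 8.59 degrees, less where a joint would pass 70% of its speed; a pose out of reach is approached as far as the arm can. A call with a number of a shift or a turn outside -1 to 1 is refused whole. A call with a gripper value outside its range is refused whole. The fingers move at their own pace and stop on an object; FORCE is the grip in N (left out, the last holds). Time passes only in rows, so rows that repeat a pose let the fingers close, or fill a call up. It gives the time, the measured TCP pose, the force, the opening and the grip force at its end, in the units of the state.
- status.read_state(): the state, without advancing time (a new reading comes with each control period).
- vision.get_image(name): name is "scene" or "top" or "wrist"; returns (picture, depth): 420x560x3 uint8, red, green, blue; 420x560 float32, m along the optical axis (not along the pixel's ray), 0 where there is no reading.
- vision.camera_params(name): a dict with "intrinsics" (3x3 intrinsics, pixels), "dist" ([k1, k2, p1, p2, k3] as OpenCV has them; the pictures are not rectified), "T" (4x4, takes a point from camera to world coordinates); the wrist camera has in their place "hand_eye" (4x4, takes a point from camera to tool coordinates, whose origin is the TCP and whose axes are the flange's). Camera axes: x right, y up, looking along -z (the intrinsics and any distortion apply to the point x, -y, -z); pixel columns grow to the right and rows downward; lengths in m; the calibration is good to about 2 mm. A picture is of the moment at which its call begins: read the wrist's pose just before it. camera_params takes no time and is no camera call.
- ticket.hand_in(): hands the job in; it is judged then, once.
The state is a dict: "t": time; "joints": joint angles; "joint_velocities": joint speeds; "joint_efforts": joint torques, N m; "eef_pos": TCP position; "tool_rot": TCP orientation; "contact_force": force on the tool from outside, world axes, zero at the start; "ft_torque": the same for the moment, N m; "finger_gap": finger opening in m; "grasp_force": force on a finger pad.
Only numpy, scipy, OpenCV 4.12 (cv2) and the standard library are available. Lean on these libraries where they do the work, as an engineer would, in place of code of your own. Each camera call takes 0.05 s, during which the arm holds its last target. There are 200 camera calls.

## Working session

There is one attempt and no reset: what is moved stays moved. The work goes in short steps, Python scripts to look and compute and a shell command to move; the robot and the scene stay as the last step left them, time stands still between calls to the robot, and variables do not carry over. Pictures are saved under pics/ and viewed, at most 10 in all, crops included, and the job is handed in when it is done.

```bash
ls; mkdir -p pics; cat > h.py <<'E'
import numpy as np, cv2
from plant import status, vision, ticket
from scipy.spatial.transform import Rotation as R
def T_of(name, st=None):
    p=vision.camera_params(name)
    if 'T' in p: return p, np.array(p['T'])
    T=np.eye(4); T[:3,:3]=R.from_quat(st['tool_rot']).as_matrix(); T[:3,3]=st['eef_pos']
    return p, T@np.array(p['hand_eye'])
def rays(name,px,st=None):
    p,T=T_of(name,st)
    u=cv2.undistortPoints(np.array(px,float).reshape(-1,1,2),np.array(p['intrinsics']),np.array(p['dist'])).reshape(-1,2)
    d=np.c_[u[:,0],-u[:,1],-np.ones(len(u))]
    return T[:3,3], d@T[:3,:3].T
def onz(name,px,z,st=None):
    o,d=rays(name,px,st); return o+d*((z-o[2])/d[:,2])[:,None]
def cloud(name,dep,st=None):
    h,w=dep.shape; px=np.stack(np.meshgrid(np.arange(w),np.arange(h)),-1).reshape(-1,2)
    o,d=rays(name,px,st); return (o+d*dep.reshape(-1,1)).reshape(h,w,3)
E
python3 - <<'E'
from h import *
s=status.read_state();print(s)
for n in('scene','top'):
    i,d=vision.get_image(n);cv2.imwrite(f'pics/{n}0.png',i[...,::-1]);np.save(f'pics/{n}0.npy',d)
    print(n,T_of(n)[1].round(3).tolist(),(d>0).mean())
E
```

```text
pics
{'t': 0.0, 'joints': array([-1.34331145e+00,  2.91252604e-01, -1.54140175e-01,  1.12668864e+00,
        1.22403389e-05,  1.43152007e+00]), 'joint_velocities': array([ 0.00082042,  0.00098041,  0.00100724, -0.00025544,  0.00070238,
       -0.00066512]), 'joint_efforts': array([-1.30499127e-03, -5.37144291e+01,  3.31366575e+01,  1.61455903e-02,
       -1.08689819e-04,  5.51870997e-06]), 'eef_pos': array([ 0.18818068, -0.48964475,  0.23074151]), 'tool_rot': array([ 9.83232648e-01,  1.82354453e-01, -2.22156483e-05, -6.42191077e-04]), 'contact_force': array([ 0.43806364,  0.37023989, -0.2354571 ]), 'ft_torque': array([ 0.00420931, -0.00848757,  0.0131786 ]), 'grasp_force': 0.0, 'finger_gap': 0.0854738528433414}
scene [[-0.765, 0.325, -0.555, -0.168], [-0.644, -0.403, 0.651, 0.887], [-0.012, 0.856, 0.518, 0.798], [0.0, 0.0, 0.0, 1.0]] 0.9959566326530612
top [[0.019, 0.991, -0.135, 0.337], [-0.999, 0.023, 0.025, 0.027], [0.028, 0.135, 0.991, 1.789], [0.0, 0.0, 0.0, 1.0]] 0.9957865646258504
```

View pics/scene0.png

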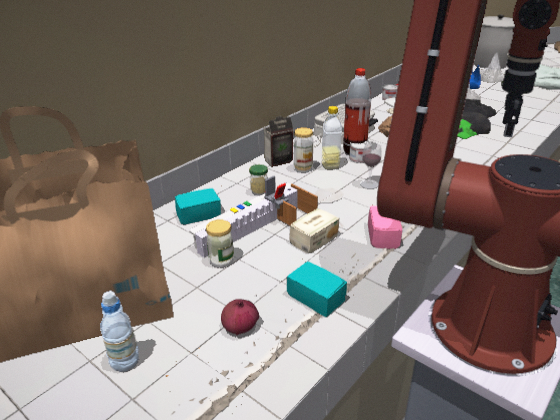

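View pics/top0.png

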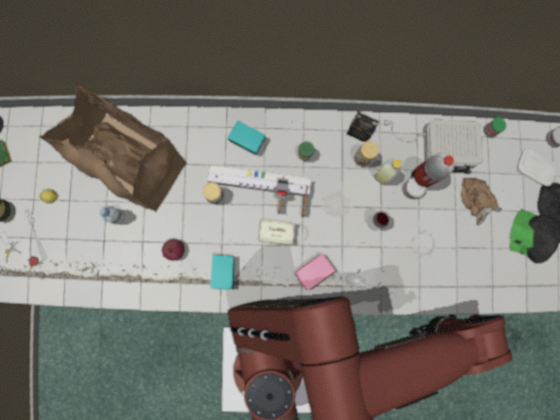

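The top view shows the rack at (210–310, 168–195), with the tabs at about yellow (249,174), blue (256,175) and green (263,175). The divider and red lever are at (283,190), the end wall at (305,205) and the cream biscuit box at (277,232). The jar is at (213,192), the onion at (173,250) and the glass at (381,219). The box candidates are cream (277,232), pink (316,271) and turquoise (222,272) and (247,137). Only the cream one matches the description and stands in front of the bay.

```bash
python3 - <<'E'
from h import *
i=cv2.imread('pics/top0.png');d=np.load('pics/top0.npy');c=cloud('top',d)
for n,(u,v) in dict(railL=(210,175),railR=(308,188),Y=(249,174),B=(256,175),G=(263,175),lev=(283,194),box=(277,232),wall=(305,198),walltip=(304,213),jar=(213,190),onion=(173,250),glass=(381,219),pink=(316,271)).items(): print(n,c[v,u].round(3))
cv2.imwrite('pics/crop1.png',cv2.resize(i[150:260,190:330],None,fx=5,fy=5,interpolation=cv2.INTER_CUBIC))
p=vision.camera_params('wrist');print(p)
s=status.read_state();print(R.from_quat(s['tool_rot']).as_matrix().round(3))
E
```

```text
railL [0.681 0.216 0.062]
railR [ 0.643 -0.13   0.062]
Y [0.686 0.078 0.07 ]
B [0.683 0.054 0.071]
G [0.684 0.029 0.066]
lev [ 0.61  -0.04   0.117]
box [ 0.486 -0.024  0.059]
wall [ 0.606 -0.119  0.069]
walltip [ 0.552 -0.116  0.073]
jar [0.62  0.198 0.109]
onion [0.414 0.334 0.066]
glass [ 0.533 -0.379  0.106]
pink [ 0.353 -0.161  0.057]
{'intrinsics': array([[349.42254773,   0.        , 276.50587822],
       [  0.        , 349.42254773, 213.69629282],
       [  0.        ,   0.        ,   1.        ]]), 'dist': array([-0.05582645,  0.        ,  0.        ,  0.        ,  0.        ]), 'hand_eye': array([[-2.25934209e-04,  9.51497131e-01,  3.07657536e-01,
         7.95656000e-02],
       [ 9.99999974e-01,  2.03486178e-04,  1.05044359e-04,
        -1.04491192e-03],
       [ 3.73453498e-05,  3.07657552e-01, -9.51497152e-01,
        -1.41540413e-01],
       [ 0.00000000e+00,  0.00000000e+00,  0.00000000e+00,
         1.00000000e+00]])}
[[ 0.933  0.359 -0.   ]
 [ 0.359 -0.933  0.001]
 [ 0.    -0.001 -1.   ]]
```

View pics/crop1.png

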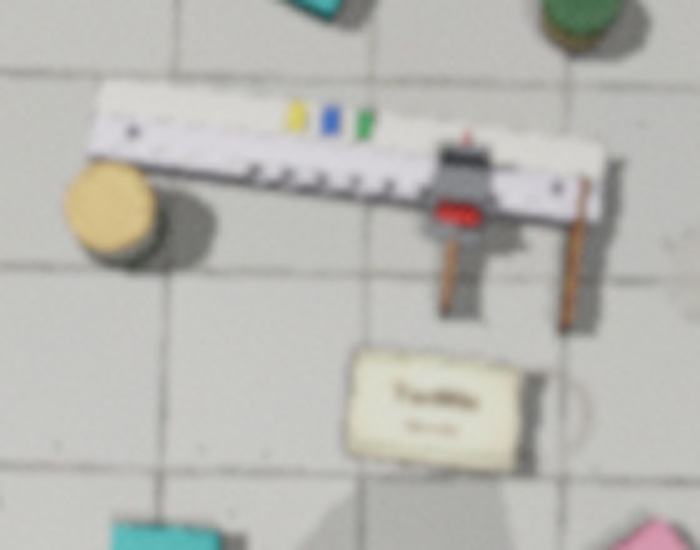

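The crop confirms the cream box (435,405 in the crop) in front of the bay, and the tab order yellow, blue, green, with green nearest the divider. Next I move to hover above the divider with tool y along the rack's x.

```bash
python3 -m creep '[[0.94,-0.44,-0.1,0,0,-0.174,-1],[0.94,-0.44,-0.1,0,0,-0.174,-1],[0.94,-0.44,-0.1,0,0,-0.174,-1],[0.94,-0.44,-0.1,0,0,-0.174,-1],[0.94,-0.44,-0.1,0,0,-0.174,-1],[0.94,-0.44,-0.1,0,0,-0.174,-1],[0.94,-0.44,-0.1,0,0,-0.174,-1],[0.94,-0.44,-0.1,0,0,-0.174,-1]]' 40
python3 - <<'E'
from h import *
s=status.read_state();M=R.from_quat(s['tool_rot']).as_matrix()
a=-0.11;rx=np.array([np.cos(a),np.sin(a),0]);ry=np.array([-np.sin(a),np.cos(a),0])
G=np.c_[ry,rx,[0,0,-1]]
print((M.T@(np.array([.62,-.04,.26])-s['eef_pos'])/.3).round(3),(R.from_matrix(M.T@G).as_rotvec()/np.pi).round(3))
E
```

```text
t: 0.9
eef_pos: [0.4052, -0.2643, 0.2613]
tool_rot: [0.897, 0.443, 0.0, -0.0]
contact_force: [-0.2, 0.5, 0.3]
finger_gap: 0.0854
grasp_force: 0.0
[1.029 0.114 0.004] [-0.    -0.    -0.173]
```

```bash
python3 -m creep '[[1,0.11,0,0,0,-0.173,-1],[1,0.11,0,0,0,-0.173,-1],[1,0.11,0,0,0,-0.173,-1],[1,0.11,0,0,0,-0.173,-1],[1,0.11,0,0,0,-0.173,-1],[1,0.11,0,0,0,-0.173,-1],[1,0.11,0,0,0,-0.173,-1],[1,0.11,0,0,0,-0.173,-1]]'
python3 - <<'E'
from h import *
import pickle
s=status.read_state();i,d=vision.get_image('wrist')
cv2.imwrite('pics/w1.png',i[...,::-1]);np.save('pics/w1.npy',d);pickle.dump(s,open('pics/w1.pkl','wb'))
E
```

```text
t: 1.7
eef_pos: [0.6136, -0.049, 0.2602]
tool_rot: [0.746, 0.666, -0.001, -0.001]
contact_force: [-0.9, -0.8, 1.0]
finger_gap: 0.085
grasp_force: 0.0
```

View pics/w1.png

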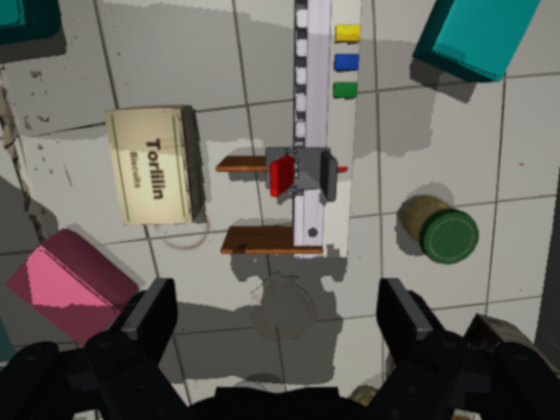

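The wrist view shows green tab (346,90), blue (346,62), yellow (347,33), red lever (282,175) and grey post (329,175). The pointer is at (341,169), the plate at (240,163), the end wall at (270,238) and the biscuit box top at (150,165).

```bash
cat > m.py <<'E'
from h import *
import pickle,sys
def load(n): return cv2.imread(f'pics/{n}.png'),np.load(f'pics/{n}.npy'),pickle.load(open(f'pics/{n}.pkl','rb'))
def comps(m,amin=30):
    k,l,st,ce=cv2.connectedComponentsWithStats(m.astype(np.uint8)); return [(l==j,st[j],ce[j]) for j in range(1,k) if st[j,4]>=amin]
def col(i,h0,h1,s0=120,v0=60):
    h=cv2.cvtColor(i,cv2.COLOR_BGR2HSV); H=h[...,0]
    a=((H>=h0)&(H<=h1)) if h0<=h1 else ((H>=h0)|(H<=h1)); return a&(h[...,1]>=s0)&(h[...,2]>=v0)
E
python3 - <<'E'
from m import *
i,d,s=load('w1');c=cloud('wrist',d,s)
Y={}
for n,h in dict(green=(55,85),blue=(105,125),yellow=(22,35),red=(172,6)).items():
    for m,st,ce in comps(col(i,*h)&(d>0)):
        p=c[m]
        if p[:,0].min()>.5: print(n,st[4],ce.round(1),np.median(p,0).round(4),p.min(0).round(3),p.max(0).round(3)); Y.setdefault(n,[]).append(np.median(p,0))
v=Y['yellow'][0]-Y['green'][0];print('yaw',np.arctan2(-v[0],v[1]),np.hypot(*v[:2]))
# rail top points: z .064
z=c[...,2]
m=(z>.0632)&(z<.069)
# plate/wall: brown
for m,st,ce in comps(col(i,5,20,110,40)&(d>0)&(z>.068)&(z<.08)):
    p=c[m]; print('brown',st.tolist(),p.min(0).round(3),p.max(0).round(3),np.polyfit(p[:,0],p[:,1],1))
hsv=cv2.cvtColor(i,cv2.COLOR_BGR2HSV)
m=(z>.05)&(z<.066)&(c[...,0]<.56)&(c[...,1]>-.15)&(c[...,1]<.08)&(c[...,0]>.4)
for mm,st,ce in comps(m,500):
    r=cv2.minAreaRect(c[mm][:,:2].astype(np.float32)*1000);print('box',st.tolist(),r,np.median(c[mm],0))
# post top
m=(z>.115)&(z<.14)
for mm,st,ce in comps(m,50):
    r=cv2.minAreaRect(c[mm][:,:2].astype(np.float32)*1000);print('hi',st.tolist(),r,np.median(c[mm],0))
# worktop height
print('top z',np.median(c[300:330,240:320,2]))
E
```

```text
green 318 [345.   89.6] [0.6859 0.034  0.0658] [0.675 0.027 0.061] [0.696 0.041 0.068]
green 171 [453.6 219.6] [ 0.7815 -0.0952  0.0846] [ 0.758 -0.114  0.083] [ 0.805 -0.09   0.087]
green 969 [451.2 238.5] [ 0.7803 -0.1167  0.0838] [ 0.761 -0.136  0.082] [ 0.799 -0.098  0.086]
green 69 [427.2 238. ] [ 0.7555 -0.1122  0.0846] [ 0.753 -0.127  0.082] [ 0.759 -0.103  0.086]
green 34 [436.2 258.2] [ 0.7639 -0.1371  0.0841] [ 0.757 -0.141  0.083] [ 0.777 -0.13   0.086]
blue 360 [346.1  61.5] [0.6883 0.0579 0.0659] [0.678 0.051 0.064] [0.699 0.065 0.069]
yellow 405 [347.5  33. ] [0.6911 0.0814 0.0658] [0.68  0.074 0.061] [0.702 0.089 0.068]
yellow 314 [417.2 213.2] [ 0.7584 -0.0985  0.0442] [ 0.751 -0.125  0.026] [ 0.779 -0.087  0.064]
yellow 32 [365.5 401.9] [ 0.6995 -0.3717  0.0331] [ 0.696 -0.377  0.029] [ 0.705 -0.369  0.038]
red 809 [281.  174.8] [ 0.6194 -0.0291  0.1142] [ 0.608 -0.077 -0.002] [ 0.632 -0.015  0.124]
red 41 [341.6 168.5] [ 0.6775 -0.0372  0.0722] [ 0.665 -0.042  0.06 ] [ 0.683 -0.025  0.126]
yaw -0.11019834727526064 0.047708512817098765
brown [216, 164, 51, 7, 298] [ 
[... 168 characters left out ...]
59]
box [104, 107, 89, 118, 8741] ((489.43011474609375, -18.28929901123047), (118.00959014892578, 76.91886901855469), 85.23502349853516) [ 0.49123073 -0.01344528  0.06029678]
hi [325, 156, 13, 46, 489] ((660.3040771484375, -34.83175277709961), (36.16803741455078, 8.307279586791992), 84.07891845703125) [ 0.65958176 -0.03304109  0.12613318]
hi [270, 160, 12, 37, 390] ((614.8748779296875, -29.64720916748047), (29.959976196289062, 9.186090469360352), 83.27300262451172) [ 0.61463132 -0.0287143   0.12145297]
hi [452, 409, 20, 11, 153] ((787.1399536132812, -309.2281188964844), (8.109604835510254, 38.18185806274414), 52.7684326171875) [ 0.78177494 -0.30396881  0.12367701]
top z 0.0014116625991896503
```

```bash
cat > go.py <<'E'
from h import *
import sys
x,y,z=map(float,sys.argv[1:4]); a=float(sys.argv[4]) if len(sys.argv)>4 else -0.110
s=status.read_state();M=R.from_quat(s['tool_rot']).as_matrix()
rx=np.array([np.cos(a),np.sin(a),0]);ry=np.array([-np.sin(a),np.cos(a),0])
G=np.c_[ry,rx,[0,0,-1]]
print(s['t'],s['eef_pos'].round(4),s['contact_force'].round(1),(M.T@(np.array([x,y,z])-s['eef_pos'])/.3).round(4),(R.from_matrix(M.T@G).as_rotvec()/np.pi).round(4))
E
python3 go.py .6435 -.033 .090
```

```text
1.75 [ 0.613  -0.0497  0.2606] [ 0.8 -0.8 -0.1] [0.0673 0.0954 0.5684] [-0.0005  0.0002 -0.0015]
```

```bash
python3 -m creep '[[0.067,0.095,0.1,0,0,-0.0015,-1],[0.067,0.095,0.25,0,0,-0.0015,-1],[0.067,0.095,0.4,0,0,-0.0015,-1],[0.067,0.095,0.5,0,0,-0.0015,-1],[0.067,0.095,0.568,0,0,-0.0015,-1],[0.067,0.095,0.568,0,0,-0.0015,-1],[0.067,0.095,0.568,0,0,-0.0015,-1],[0.067,0.095,0.568,0,0,-0.0015,-1]]'; python3 go.py .6435 -.033 .090
```

```text
t: 2.55
eef_pos: [0.6451, -0.0328, 0.0928]
tool_rot: [0.745, 0.667, 0.001, 0.001]
contact_force: [-0.0, 0.2, -0.3]
finger_gap: 0.0854
grasp_force: 0.0
2.55 [ 0.6451 -0.0328  0.0928] [-0.   0.2 -0.3] [-0.0013 -0.0052  0.0094] [ 0.0008  0.0001 -0.0001]
```

```bash
python3 -m creep '[[0,-0.003,0.006,0,0,0,0.3],[0,-0.003,0.006,0,0,0,0.3],[0,-0.003,0.006,0,0,0,0.3],[0,-0.003,0.006,0,0,0,0.3],[0,-0.003,0.006,0,0,0,0.3],[0,-0.003,0.006,0,0,0,0.3],[0,-0.003,0.006,0,0,0,0.3],[0,-0.003,0.006,0,0,0,0.3]]' 30
```

```text
t: 3.35
eef_pos: [0.6446, -0.0317, 0.0905]
tool_rot: [0.745, 0.668, 0.001, 0.001]
contact_force: [2.5, 0.6, 6.8]
finger_gap: 0.0398
grasp_force: 37.7
```

The gap is 39.8 mm, so the lever is fully squeezed. Now I slide 72 mm along tool x.

```bash
python3 -m creep '[[0.03,0,0,0,0,0,0.3],[0.07,0,0,0,0,0,0.3],[0.11,0,0,0,0,0,0.3],[0.15,0,0,0,0,0,0.3],[0.19,0,0,0,0,0,0.3],[0.22,0,0,0,0,0,0.3],[0.24,0,0,0,0,0,0.3],[0.24,0,0,0,0,0,0.3]]'; python3 - <<'E'
from m import *
s=status.read_state();i,d=vision.get_image('wrist')
cv2.imwrite('pics/w2.png',i[...,::-1]);np.save('pics/w2.npy',d);pickle.dump(s,open('pics/w2.pkl','wb'))
c=cloud('wrist',d,s)
for n,h in dict(green=(55,85),red=(172,6)).items():
    for m,st,ce in comps(col(i,*h)&(d>0),8):
        p=c[m]
        if p[:,0].min()>.5: print(n,st[4],ce.round(1),np.median(p,0).round(4))
E
python3 go.py .6523 .0385 .09
```

```text
t: 4.15
eef_pos: [0.6527, 0.0408, 0.0905]
tool_rot: [0.744, 0.668, 0.001, 0.001]
contact_force: [3.3, 1.6, 7.1]
finger_gap: 0.0395
grasp_force: 38.1
green 37 [347.8 268.4] [0.6904 0.0332 0.0659]
4.2 [0.6526 0.0406 0.0905] [2.2 1.6 6.3] [-0.0071 -0.0003  0.0016] [ 0.001  -0.0002  0.0005]
```

```bash
python3 -m creep '[[-0.002,0,0,0,0,0,-1],[-0.002,0,0,0,0,0,-1],[-0.002,0,0,0,0,0,-1],[-0.002,0,0,0,0,0,-1],[-0.002,0,0,0,0,0,-1],[-0.002,0,-0.1,0,0,0,-1],[-0.002,0,-0.25,0,0,0,-1],[-0.002,0,-0.4,0,0,0,-1]]'
python3 -m creep '[[-0.1,0,-0.15,0,0,0,-1],[-0.2,0,-0.15,0,0,0,-1],[-0.2,0,-0.15,0,0,0,-1],[-0.2,0,-0.15,0,0,0,-1],[-0.2,0,-0.15,0,0,0,-1],[-0.2,0,-0.15,0,0,0,-1],[-0.2,0,-0.15,0,0,0,-1],[-0.2,0,-0.15,0,0,0,-1]]'
python3 - <<'E'
from m import *
s=status.read_state();i,d=vision.get_image('wrist')
cv2.imwrite('pics/w3.png',i[...,::-1]);np.save('pics/w3.npy',d);pickle.dump(s,open('pics/w3.pkl','wb'))
c=cloud('wrist',d,s);z=c[...,2]
for n,h in dict(green=(55,85),blue=(105,125),red=(172,6)).items():
    for m,st,ce in comps(col(i,*h)&(d>0),8):
        p=c[m]
        if p[:,0].min()>.5: print(n,st[4],ce.round(1),np.median(p,0).round(4))
for mm,st,ce in comps((z>.115)&(z<.14)&(c[...,0]<.7),50):
    r=cv2.minAreaRect(c[mm][:,:2].astype(np.float32)*1000);print('hi',st.tolist(),r)
for m,st,ce in comps(col(i,5,20,110,40)&(d>0)&(z>.068)&(z<.08)):
    p=c[m]; print('brown',st.tolist(),p.min(0).round(3),p.max(0).round(3),np.polyfit(p[:,0],p[:,1],1))
m=(z>.05)&(z<.066)&(c[...,0]<.56)&(c[...,1]>-.15)&(c[...,1]<.08)&(c[...,0]>.4)
for mm,st,ce in comps(m,500):
    r=cv2.minAreaRect(c[mm][:,:2].astype(np.float32)*1000);print('box',st.tolist(),r)
E
```

```text
t: 5.0
eef_pos: [0.6508, 0.0393, 0.2103]
tool_rot: [0.745, 0.667, -0.0, -0.0]
contact_force: [1.8, -0.5, -0.4]
finger_gap: 0.0853
grasp_force: 0.0
t: 5.8
eef_pos: [0.6445, -0.0197, 0.2538]
tool_rot: [0.744, 0.668, -0.0, -0.0]
contact_force: [0.1, -0.4, 0.7]
finger_gap: 0.0853
grasp_force: 0.0
green 45 [316.2 125.2] [0.6876 0.0367 0.066 ]
green 9 [319. 133.] [0.6892 0.0279 0.0656]
green 216 [418.  256.5] [ 0.7729 -0.097   0.0845]
green 914 [421.7 271.5] [ 0.7806 -0.116   0.0838]
green 19 [431.7 289.4] [ 0.792  -0.1385  0.0839]
blue 1460 [237.7 126.7] [0.6249 0.045  0.1016]
blue 81 [312.6 126. ] [0.6835 0.0353 0.0723]
blue 19 [215.8 253.2] [ 0.5606 -0.1077  0.0054]
blue 8 [199.8 272.9] [ 0.5513 -0.1069  0.0566]
blue 20 [209.5 272.2] [ 0.5617 -0.108   0.0553]
blue 248 [230.7 281.8] [ 0.577  -0.1121  0.0728]
hi [294, 106, 12, 48, 516] ((668.3339233398438, 37.366939544677734), (35.05681610107422, 8.151571273803711), 83.243408203125)
hi [233, 110, 14, 39, 479] ((622.5230102539062, 42.49146270751953), (28.829875946044922, 9.673454284667969), 82.78247833251953)
box [78, 141, 91, 114, 8424] ((489.3311462402344, -18.067420959472656), (119.16342163085938, 76.64999389648438), 85.46017456054688)
```

View pics/w3.png

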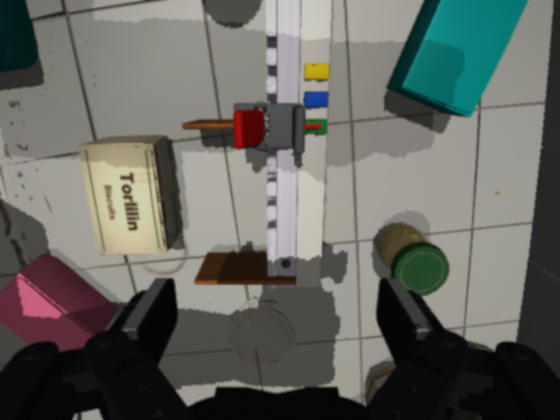

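The divider is locked at the green tab: the pointer is at the tab, and the lever leans out 46 mm from the post as it did at the start. Next I turn the tool 90° so that both open fingers push the box's long side.

```bash
python3 - <<'E'
from m import *
i,d,s=load('w3');print(s['joints'].round(2))
F=lambda p:(p[:,:2]@np.array([[np.cos(.11),np.sin(.11)],[-np.sin(.11),np.cos(.11)]])).round(4)
c=cloud('wrist',d,s)
print('rail row225 x\'',[(u,*F(c[225,u][None])[0].round(3),c[225,u,2].round(3)) for u in range(258,308,3)])
print('wall col 240',[(v,*F(c[v,240][None])[0].round(3),c[v,240,2].round(3)) for v in range(246,290,3)])
print('plate col 205',[(v,*F(c[v,205][None])[0].round(3),c[v,205,2].round(3)) for v in range(116,136,2)])
print('tipwall',F(onz('wrist',[[196,284]],.074,s)))
E
python3 go.py .4095 -.0092 .20 1.4608
```

```text
[-0.14  0.52  0.25  1.31  0.    1.54]
rail row225 x' [(258, np.float64(0.62), np.float64(-0.011), np.float64(-0.002)), (261, np.float64(0.624), np.float64(-0.011), np.float64(-0.001)), (264, np.float64(0.628), np.float64(-0.011), np.float64(-0.001)), (267, np.float64(0.631), np.float64(-0.011), np.float64(-0.002)), (270, np.float64(0.636), np.float64(0.008), np.float64(0.053)), (273, np.float64(0.639), np.float64(0.009), np.float64(0.055)), (276, np.float64(0.642), np.float64(0.012), np.float64(0.063)), (279, np.float64(0.645), np.float64(0.012), np.float64(0.062)), (282, np.float64(0.648), np.float64(0.011), np.float64(0.062)), (285, np.float64(0.651), np.float64(0.012), np.float64(0.063)), (288, np.float64(0.654), np.float64(0.012), np.float64(0.062)), (291, np.float64(0.658), np.float64(0.012), np.float64(0.063)), (294, np.float64(0.66), np.float64(0.012), np.float64(0.064)), (297, np.float64(0.664), np.float64(0.012), np.float64(0.062)), (300, np.float64(0.667), np.float64(0.011), np.float64(0.062)), (303, np.float64(0.67), np.float64(0.011), np.float64(0.061)), (306, np.float64(
[... 1127 characters left out ...]
4(0.564), np.float64(0.114), np.float64(-0.001)), (120, np.float64(0.569), np.float64(0.113), np.float64(0.026)), (122, np.float64(0.576), np.float64(0.113), np.float64(0.062)), (124, np.float64(0.578), np.float64(0.112), np.float64(0.073)), (126, np.float64(0.578), np.float64(0.11), np.float64(0.073)), (128, np.float64(0.578), np.float64(0.108), np.float64(0.074)), (130, np.float64(0.563), np.float64(0.101), np.float64(-0.002)), (132, np.float64(0.563), np.float64(0.099), np.float64(-0.002)), (134, np.float64(0.563), np.float64(0.096), np.float64(-0.002))]
tipwall [[ 0.5592 -0.0495]]
5.85 [ 0.6445 -0.0198  0.2539] [ 0.3 -0.7 -0.3] [-0.0497 -0.7827  0.1799] [-1.000e-04 -1.000e-04 -4.995e-01]
```

```bash
python3 -m creep '[[-0.05,-0.783,0.18,0,0,-0.4995,-1],[-0.05,-0.783,0.18,0,0,-0.4995,-1],[-0.05,-0.783,0.18,0,0,-0.4995,-1],[-0.05,-0.783,0.18,0,0,-0.4995,-1],[-0.05,-0.783,0.18,0,0,-0.4995,-1],[-0.05,-0.783,0.18,0,0,-0.4995,-1],[-0.05,-0.783,0.18,0,0,-0.4995,-1],[-0.05,-0.783,0.18,0,0,-0.4995,-1]]'; python3 go.py .4095 -.0092 .20 1.4608
```

```text
t: 6.65
eef_pos: [0.4093, -0.0095, 0.2004]
tool_rot: [0.235, 0.972, 0.0, 0.0]
contact_force: [0.7, -0.6, 0.9]
finger_gap: 0.0854
grasp_force: 0.0
6.65 [ 0.4093 -0.0095  0.2004] [ 0.7 -0.6  0.9] [-0.0003  0.0012  0.0013] [ 0.      0.0002 -0.1158]
```

```bash
python3 -m creep '[[0,0,0.1,0,0,-0.116,-1],[0,0,0.1,0,0,-0.116,-1],[0,0,0.2,0,0,-0.116,-1],[0,0,0.35,0,0,-0.116,-1],[0,0,0.5,0,0,-0.116,-1],[0,0,0.6,0,0,-0.116,-1],[0,0,0.633,0,0,-0.116,-1],[0,0,0.633,0,0,-0.116,-1]]'; python3 go.py .4095 -.0092 .01 1.4608
```

```text
t: 7.45
eef_pos: [0.4087, -0.0094, 0.0096]
tool_rot: [0.058, 0.998, 0.0, -0.001]
contact_force: [-0.3, 0.7, 0.9]
finger_gap: 0.0853
grasp_force: 0.0
7.45 [ 0.4087 -0.0094  0.0096] [-0.3  0.7  0.9] [-0.0026  0.0008 -0.0012] [ 0.0001 -0.0007 -0.0017]
```

```bash
python3 -m creep '[[-0.04,0,0,0,0,0,-1],[-0.07,0,0,0,0,0,-1],[-0.09,0,0,0,0,0,-1],[-0.12,0,0,0,0,0,-1],[-0.15,0,0,0,0,0,-1],[-0.18,0,0,0,0,0,-1],[-0.21,-0.004,0,0,0,0,-1],[-0.24,-0.01,0,0,0,0,-1]]'; python3 -m creep '[[-0.02,0,0,0,0,0,-1],[-0.05,0,0,0,0,0,-1],[-0.08,0,0,0,0,0,-1],[-0.1,0,0,0,0,0,-1],[-0.12,0,0,0,0,0,-1],[-0.14,0,0,0,0,0,-1],[-0.15,0,0,0,0,0,-1],[-0.15,0,0,0,0,0,-1]]'
python3 - <<'E'
from m import *
s=status.read_state();i,d=vision.get_image('wrist')
cv2.imwrite('pics/w4.png',i[...,::-1]);np.save('pics/w4.npy',d);pickle.dump(s,open('pics/w4.pkl','wb'))
C=np.array([[np.cos(.11),np.sin(.11)],[-np.sin(.11),np.cos(.11)]])
print('tool',s['eef_pos'][:2]@C)
i,d=vision.get_image('top');cv2.imwrite('pics/t4.png',i[...,::-1]);c=cloud('top',d);z=c[...,2];q=c[...,:2]@C
for mm,st,ce in comps((z>.052)&(z<.0655)&(q[...,0]>.45)&(q[...,0]<.632)&(q[...,1]>-.03)&(q[...,1]<.1),100):
    print(st,cv2.minAreaRect(q[mm].astype(np.float32)*1000))
cv2.imwrite('pics/c4.png',np.hstack([cv2.resize(i[150:255,230:330,::-1],(400,420)),cv2.resize(cv2.imread('pics/w4.png'),(400,300))[:,:].copy() if 0 else cv2.copyMakeBorder(cv2.resize(cv2.imread('pics/w4.png'),(400,300)),0,120,0,0,0)]))
E
```

```text
t: 8.25
eef_pos: [0.4813, -0.0209, 0.0101]
tool_rot: [0.058, 0.998, 0.0, -0.0]
contact_force: [-1.3, 0.3, 2.3]
finger_gap: 0.0854
grasp_force: 1.0
t: 9.05
eef_pos: [0.526, -0.0261, 0.0103]
tool_rot: [0.058, 0.998, -0.0, 0.0]
contact_force: [-0.3, 0.2, -0.5]
finger_gap: 0.0853
grasp_force: 0.0
tool [0.52571798 0.03178773]
```

View pics/c4.png

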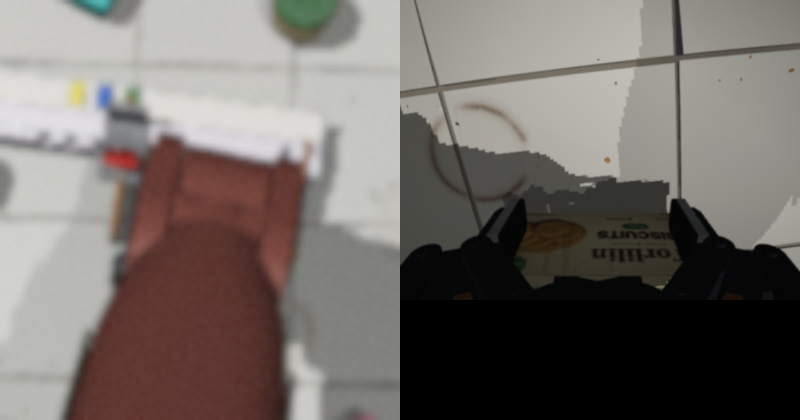

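The arm hides the box from above. The wrist view shows the box front level behind both fingers, at (600,245) in the composite. I push the last stretch slowly and watch the force.

```bash
python3 -m creep '[[-0.01,0,0,0,0,0,-1],[-0.02,0,0,0,0,0,-1],[-0.03,0,0,0,0,0,-1],[-0.04,0,0,0,0,0,-1],[-0.05,0,0,0,0,0,-1],[-0.06,0,0,0,0,0,-1],[-0.065,0,0,0,0,0,-1],[-0.065,0,0,0,0,0,-1]]'; python3 go.py .55 0 0 1.46
```

```text
t: 9.95
eef_pos: [0.5431, -0.0281, 0.0099]
tool_rot: [0.058, 0.998, 0.0, -0.002]
contact_force: [-7.4, -0.3, 4.5]
finger_gap: 0.0852
grasp_force: 3.6
9.95 [ 0.5431 -0.0281  0.0099] [-7.4 -0.3  4.5] [-0.0122  0.0955  0.033 ] [-0.     -0.001  -0.0014]
```

```bash
python3 -m creep '[[-0.003,0,0,0,0,0,-1],[-0.006,0,0,0,0,0,-1],[-0.009,0,0,0,0,0,-1],[-0.012,0,0,0,0,0,-1],[-0.012,0,0,0,0,0,-1],[-0.012,0,0,0,0,0,-1],[-0.012,0,0,0,0,0,-1],[-0.012,0,0,0,0,0,-1]]'; python3 go.py .55 0 0 1.46
```

```text
t: 10.75
eef_pos: [0.543, -0.028, 0.0096]
tool_rot: [0.057, 0.998, 0.0, -0.005]
contact_force: [-19.5, -0.5, 15.1]
finger_gap: 0.0853
grasp_force: 10.0
10.75 [ 0.543  -0.028   0.0096] [-19.5  -0.5  15.1] [-0.0128  0.0955  0.0318] [-0.     -0.003  -0.0013]
```

The push stalled against the rail, so the box is flush. Now I back off, rise and check.

```bash
python3 -m creep '[[0.02,0,0,0,0,0,-1],[0.06,0,0,0,0,0,-1],[0.12,0,0,0,0,0,-1],[0.2,0,0,0,0,0,-1],[0.28,0,0,0,0,0,-1],[0.36,0,0,0,0,0,-1],[0.4,0,-0.1,0,0,0,-1],[0.4,0,-0.25,0,0,0,-1]]'; python3 -m creep '[[0,0,-0.15,0,0,0,-1],[0,0,-0.3,0,0,0,-1],[0,0,-0.45,0,0,0,-1],[0,0,-0.6,0,0,0,-1],[0,0,-0.6,0,0,0,-1],[0,0,-0.6,0,0,0,-1],[0,0,-0.6,0,0,0,-1],[0,0,-0.6,0,0,0,-1]]'
python3 - <<'E'
from m import *
s=status.read_state();i,d=vision.get_image('wrist')
cv2.imwrite('pics/w5.png',i[...,::-1])
C=np.array([[np.cos(.11),np.sin(.11)],[-np.sin(.11),np.cos(.11)]])
c=cloud('wrist',d,s);z=c[...,2];q=c[...,:2]@C
for mm,st,ce in comps((z>.052)&(z<.0655)&(q[...,0]>.45)&(q[...,0]<.634)&(q[...,1]>-.04)&(q[...,1]<.105),100):
    print('box',st,cv2.minAreaRect(q[mm].astype(np.float32)*1000))
for mm,st,ce in comps((z>.115)&(z<.14)&(q[...,0]>.55)&(q[...,0]<.7),50): print('hi',st,cv2.minAreaRect(q[mm].astype(np.float32)*1000))
i,d=vision.get_image('top');cv2.imwrite('pics/t5.png',i[...,::-1])
E
```

```text
t: 11.55
eef_pos: [0.4256, -0.0142, 0.0844]
tool_rot: [0.058, 0.998, 0.0, -0.003]
contact_force: [1.4, -0.4, -0.1]
finger_gap: 0.0855
grasp_force: 0.0
t: 12.35
eef_pos: [0.4284, -0.0147, 0.264]
tool_rot: [0.058, 0.998, 0.0, -0.001]
contact_force: [-0.3, -0.3, 0.5]
finger_gap: 0.0855
grasp_force: 0.0
box [ 216  291  111   64 6090] ((594.1759033203125, 24.726612091064453), (79.6189956665039, 129.27374267578125), 0.042472220957279205)
hi [337 368  31  10 264] ((612.4293823242188, 110.06613159179688), (8.005945205688477, 30.41961097717285), 1.0675451755523682)
```

View pics/w5.png

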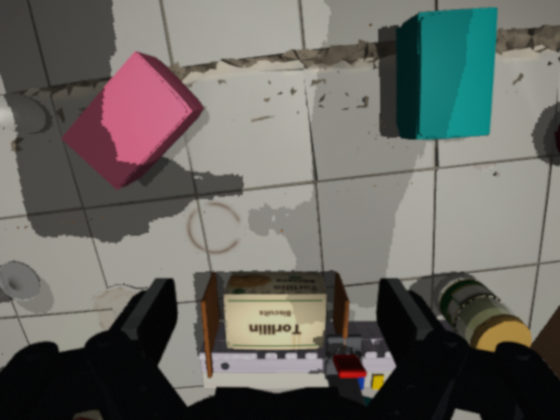

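The box (275,320) stands square in the bay between the walls, against the rail. The lever (347,363) is let go, and the estimated box centre is within 2 mm of home.

```bash
python3 -c "
from plant import ticket;print(ticket.hand_in())"
```

```text
the job is handed in; nothing more can be done
None
```

I handed the job in: the divider is locked at the green tab, the biscuit box stands flush against the back rail in the bay, and I touched nothing else, but the hand-in gave no verdict.

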